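Open the double-latched lid of a control enclosure

ROBOT

A 6-joint arm with a two-finger parallel gripper is mounted at the origin on the work surface. World frame = base frame: x ahead of the robot, y to its left, z up, the work surface at z = 0. Lengths are in m, angles in rad, forces in N, time in s.
With the tool pointing down it reaches from about 0.35 to 0.775 m from the base axis. Payload 7.3 kg.
Tool frame: the origin (TCP) lies at the very end of the fingers, on their centre line; the grasp point (between the pads) lies 19 mm behind it (robot.tcp_to_grasp is the z of the grasp point in the tool frame, in m); z points along the fingers, y is the line along which they close (so a half turn about z gives the same grasp; the last joint's range is limited). The gripper opens to 92 mm and grips with 3 to 60 N. Pads are 19 mm wide; open, the fingers measure 130 mm over their backs; the gripper's body (75 mm by 190 mm) begins 47 mm behind the grasp point.
Start: joints at [1.035, 0.342, 1.524, -0, 1.275, -0.146], TCP at [0.199, 0.486, 0.227] pointing down, gripper open.
Joint ranges: [-2.53, 2.53], [-0.77, 2.02], [0.04, 2.7], [-1, 4.14], [0.28, 2.66], [-3.11, 3.11]. Speed limits (rad/s): [2.57, 2.57, 3.14, 3.14, 3.14, 3.14].

INTERFACE

Orientations are given as [roll, pitch, yaw] about the fixed x, y, z axes, in that order (R = Rz(yaw) Ry(pitch) Rx(roll)).
In Python, from cell import monitor, read_camera, get_calibration, job, robot gives the robot as it stands. The module is installed in compiled form; this text tells all that it offers.
- The arm moves only by the tool send_rows, never from a script. Its argument "targets" is a list of rows, each an object with "translation": the shift along the tool's x, y, z in cm, a list of three; "spin": the turn about the tool's z in degrees; "jaw": the opening, from 0 (shut) to 1 (fully open). A call has exactly 5 rows; each row is the pose to reach, as a shift and turn from the pose commanded when the call began, along the tool's axes at that moment; what a row does not reach only later rows make up. A row lasts 1/10 s, in which the tool goes at most 50 mm and 8.59 degrees, less where a joint would pass 70% of its speed; a pose out of reach is approached as far as the arm can. A call with a gripper value outside its range is refused whole. The fingers move at their own pace and stop on an object; "force" is the grip in N (left out, the last holds). Time passes only in rows, so rows that repeat a pose let the fingers close, or fill a call up. It gives the time, the measured TCP pose, the force, the opening and the grip force at its end, in the units of the state.
- monitor.observe(): the state, without advancing time (a new reading comes with each control period).
- read_camera(name): name is "scene" or "side" or "wrist"; returns (picture, depth): 480x640x3 uint8, red, green, blue; 480x640 float32, m along the optical axis (not along the pixel's ray), 0 where there is no reading.
- get_calibration(name): a dict with "intrinsics" (3x3 intrinsics, pixels), "D" ([k1, k2, p1, p2, k3] as OpenCV has them; the pictures are not rectified), "origin" and "orientation" of the camera in the world; the wrist camera has in their place "hand_eye" (4x4, takes a point from camera to tool coordinates, whose origin is the TCP and whose axes are the flange's). Camera axes: x right, y up, looking along -z (the intrinsics and any distortion apply to the point x, -y, -z); pixel columns grow to the right and rows downward; lengths in m; the calibration is good to about 2 mm. A picture is of the moment at which its call begins: read the wrist's pose just before it. get_calibration takes no time and is no camera call.
- job.hand_in(): hands the job in; it is judged then, once.
The state is a dict: "time": time; "qpos": joint angles; "qvel": joint speeds; "joint_efforts": joint torques, N m; "tool_pos": TCP position; "tool_rot": TCP orientation; "contact_force": force on the tool from outside, world axes, zero at the start; "torque": the same for the moment, N m; "opening": finger opening in m; "grip_force": force on a finger pad.
Only numpy, scipy, OpenCV 4.12 (cv2) and the standard library are available. Lean on these libraries where they do the work, as an engineer would, in place of code of your own. Each camera call takes 0.05 s, during which the arm holds its last target. There are 200 camera calls.

TASK

Open the lid of the grey control enclosure. Turn the bar knob on its lid clockwise to unlatch it, raise the lid slightly by the knob until the safety catch pops out under the lid's front edge and stops it, and let go; then push that catch in, so that the lid swings fully open on its spring and stays open. Leave the red bin of screws beside it where it is.

Things in the scene. Friction and masses are not known exactly. Their poses are not given: they have to be found in the camera images.
- case: Grey enclosure fixed to the bench, 220 (x) by 260 (y) by 100 mm high, aluminium lid. Origin: centre of its underside. Its -x side is the front, roughly towards the robot; +y left, z up. Lid hinge: along y through x = +110, z = 100 mm. Closed, the lid's top is 104 mm above the bench; its front skirt, outer face at x = -115 mm, hangs down to 82 mm, hiding the catch
- knob_grip (a point): On the axis of the black bar knob (primary latch), 28 mm above the lid, 10 mm below the bar's top; at x = -70, y = 0 mm of the case. Bar 44 long, 14 wide, 32 high, on a foot 44 across, 6 high. Site x runs along the bar, z out of the lid
- knob (a joint): Knob angle, rad, growing clockwise seen from above. 0 to 0.15 latched: bar square to the lid's front edge, or nearly. Unlatched beyond 0.8; stop at 1.3; about 1.05 is right. Turns with 0.06 N m and stays where left
- lid (a joint): Lid angle, rad: 0 closed, 1.35 fully open; front edge rises. Unlatched, the hidden catch still rubs and keeps it shut until it is lifted (2 to 4 N at the knob) by about 0.05; from there a light spring carries it to about 0.12 (21 mm up at the knob), where the catch stops it and it stays. With the catch pushed in, it swings up by itself to fully open in 1 to 4 s if not obstructed
- catch_tip (a point): Middle of the outer end of the secondary catch: steel tongue 26 wide, 8 mm thick, in the front wall 85 mm to -y of the knob, 88 mm above the bench; axes as the case's. Flush and hidden (x = -111 mm of the case) while the lid is shut; once ajar a spring slides it 22 mm out, clear of the lid. Push it in (+x) 14 mm or more, 3 to 6 N, and hold about 0.5 s while the lid rises past it
- screw_bin: Bystander: open red plastic bin of screws, 150 by 100 by 70 mm high, standing loose on the bench to the left. Origin: centre of its underside

How it is judged:
On the way:
1. the lid is ajar, stopped by the safety catch that has popped out (value of joint lid between 0.08 and 0.2 rad and x of catch_tip in the frame of case below -0.126 m), for 0.2 s.
At the end, for the whole second after the job is handed in: The lid stands open by more than 1.0 rad (57 degrees) and is at rest (value of joint lid above 1 rad and velocity of joint lid between -0.1 and 0.1 rad/s); the robot touches nothing.
It fails at once if the red bin of screws is shifted by more than 30 mm (distance of screw_bin from where it was at the start of the episode above 0.03 m).
It also fails if it takes over 48 s, if anything falls off the work surface, if the arm or the gripper's body presses on something with over 40 N, if the wrist force passes 120 N, or if a joint passes its speed limit or range.

## Working session

There is one attempt and no reset: what is moved stays moved. The work goes in short steps, Python scripts to look and compute and a tool call to move; the robot and the scene stay as the last step left them, time stands still between calls to the robot, and variables do not carry over. Pictures are saved under pics/ and viewed, at most 10 in all, crops included, and the job is handed in when it is done.

Besides the shell and the picture viewer there is one more tool, called by a JSON object that holds its "api" and its "payload". send_rows: Moves the arm, as the interface text tells. Its arguments: {"type":"object","properties":{"targets":{"type":"array"},"force":{"type":"number"}},"required":["targets"]}

```bash
mkdir -p pics
python3 - <<'E'
from cell import monitor, read_camera, get_calibration
import cv2, numpy as np
print(monitor.observe())
for n in ("scene","side"):
    p,d=read_camera(n); np.savez(f"pics/{n}0.npz",p=p,d=d)
    cv2.imwrite(f"pics/{n}0.png",p[:,:,::-1]); print(n,get_calibration(n))
print(get_calibration("wrist"))
E
```

```text
{'time': 0.0, 'qpos': array([ 1.03499446e+00,  3.42739605e-01,  1.52501632e+00,  5.21401895e-07,
        1.27541501e+00, -1.45987259e-01]), 'qvel': array([ 0.00331317, -0.00079047, -0.00122228, -0.00038135, -0.00080078,
        0.00065319]), 'joint_efforts': array([ 1.31498462e-03, -4.31244099e+01, -2.44220674e+01,  7.19234138e-02,
        5.59836463e-02, -1.52170383e-04]), 'tool_pos': array([0.1992692 , 0.48526697, 0.22603645]), 'tool_rot': array([-3.14003123e+00, -2.30085515e-04,  2.75177772e+00]), 'contact_force': array([-1.01792281, -0.13583767,  0.01283623]), 'torque': array([-0.00141464,  0.05292738,  0.01925506]), 'grip_force': 0.0, 'opening': 0.09201334358522892}
scene {'intrinsics': array([[555.28493453,   0.        , 326.48046357],
       [  0.        , 555.28493453, 235.80776902],
       [  0.        ,   0.        ,   1.        ]]), 'D': array([-0.02183851,  0.        ,  0.        ,  0.        ,  0.        ]), 'origin': array([1.07792788, 0.8285906 , 0.68950629]), 'orientation': array([ 0.97826295, -0.02201367,  2.52434752])}
side {'intrinsics': array([[451.98953266,   0. 
[... 227 characters left out ...]
8013838, 0.78746169, 0.7524344 ]), 'orientation': array([ 0.79204597,  0.00985362, -3.01810779])}
{'intrinsics': array([[341.113646  ,   0.        , 316.27014052],
       [  0.        , 341.113646  , 237.90651832],
       [  0.        ,   0.        ,   1.        ]]), 'D': array([-0.06380983,  0.        ,  0.        ,  0.        ,  0.        ]), 'hand_eye': array([[-2.38367949e-04,  9.51629183e-01,  3.07248826e-01,
         8.48229846e-02],
       [ 9.99999954e-01,  1.69090689e-04,  2.52096338e-04,
         4.46008018e-04],
       [ 1.87949316e-04,  3.07248872e-01, -9.51629180e-01,
        -1.57962184e-01],
       [ 0.00000000e+00,  0.00000000e+00,  0.00000000e+00,
         1.00000000e+00]])}
```

View pics/scene0.png

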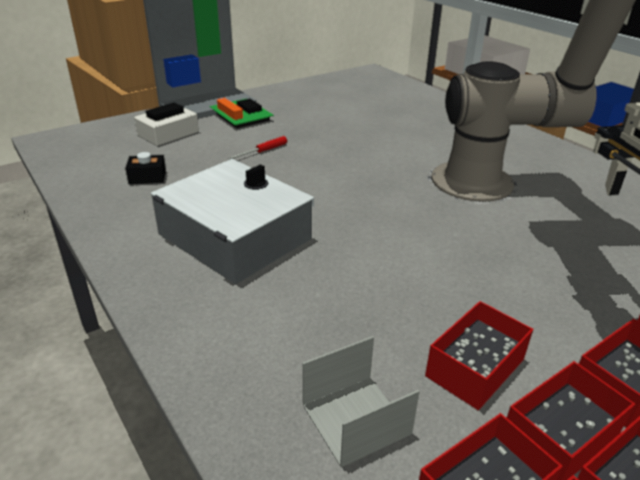

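View pics/side0.png

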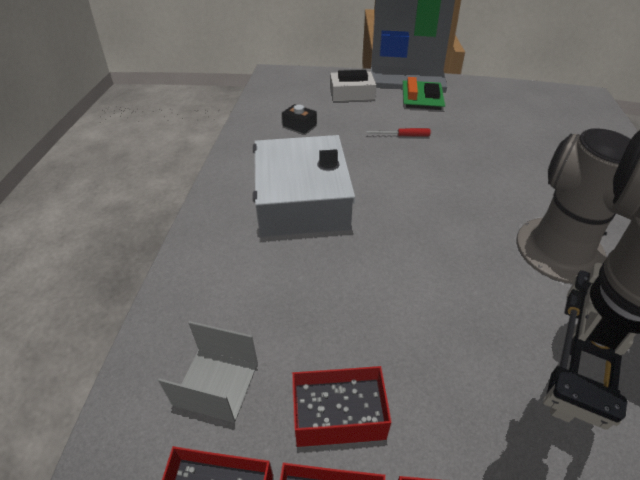

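The scene picture shows the lid with corners near (155,195), (205,162), (312,200) and (233,238), and the knob at (256,178). In the side picture the lid spans (256,140) to (353,199), with the knob at (328,157) on the robot side and the bin at (340,405), well clear. Next I'll get the lid plane and knob from the depth of both views.

```bash
cat > h.py <<'E'
import numpy as np, cv2
from scipy.spatial.transform import Rotation as R
from cell import monitor, read_camera, get_calibration
def cam_pose(n):
    c=get_calibration(n)
    if n!="wrist": return c,R.from_euler('xyz',c['orientation']).as_matrix(),np.array(c['origin'])
    s=monitor.observe(); Rt=R.from_euler('xyz',s['tool_rot']).as_matrix(); H=c['hand_eye']
    return c,Rt@H[:3,:3],Rt@H[:3,3]+s['tool_pos']
def cloud(n,p=None,d=None):
    c,Rc,o=cam_pose(n)
    if d is None: p,d=read_camera(n)
    v,u=np.mgrid[:480,:640]
    q=cv2.undistortPoints(np.stack([u,v],-1).reshape(-1,1,2).astype(float),c['intrinsics'],c['D']).reshape(480,640,2)
    X=np.stack([q[...,0]*d,-q[...,1]*d,-d],-1)@Rc.T+o
    X[d==0]=np.nan
    return p,X
E
python3 - <<'E'
from h import *
for n in("scene","side"):
    z=np.load(f"pics/{n}0.npz"); p,X=cloud(n,z['p'],z['d'])
    box=(180,440,140,290) if 0 else None
    m=(X[...,0]>.3)&(X[...,0]<.95)&(abs(X[...,1])<.35)
    h,e=np.histogram(X[m][:,2],np.arange(-.01,.17,.005)); print(n,list(zip(e.round(3),h)))
    for lo,hi in((.096,.112),(.12,.155)):
        k=(m&(X[...,2]>lo)&(X[...,2]<hi)).astype(np.uint8)
        nn,l,st,ce=cv2.connectedComponentsWithStats(k)
        for i in range(1,nn):
            if st[i,4]>25:
                P=X[l==i]; r=cv2.minAreaRect(P[:,:2].astype(np.float32)*1000)
                print(n,lo,st[i],r,'z',np.median(P[:,2]),P[:,2].max())
    k=m&(X[...,2]>.05)
E
```

```text
scene [(np.float64(-0.01), np.int64(21)), (np.float64(-0.005), np.int64(31682)), (np.float64(0.0), np.int64(24286)), (np.float64(0.005), np.int64(296)), (np.float64(0.01), np.int64(284)), (np.float64(0.015), np.int64(292)), (np.float64(0.02), np.int64(308)), (np.float64(0.025), np.int64(288)), (np.float64(0.03), np.int64(311)), (np.float64(0.035), np.int64(291)), (np.float64(0.04), np.int64(319)), (np.float64(0.045), np.int64(301)), (np.float64(0.05), np.int64(310)), (np.float64(0.055), np.int64(310)), (np.float64(0.06), np.int64(319)), (np.float64(0.065), np.int64(314)), (np.float64(0.07), np.int64(328)), (np.float64(0.075), np.int64(314)), (np.float64(0.08), np.int64(332)), (np.float64(0.085), np.int64(327)), (np.float64(0.09), np.int64(299)), (np.float64(0.095), np.int64(293)), (np.float64(0.1), np.int64(5399)), (np.float64(0.105), np.int64(1356)), (np.float64(0.11), np.int64(67)), (np.float64(0.115), np.int64(38)), (np.float64(0.12), np.int64(39)), (np.float64(0.125), np.int64(36)), (np.float64(0.13), np.int64(45)), (np.float64(0.135), np.int64(41)), (np.float64(0.14), np.int64(7
[... 1394 characters left out ...]
 (np.float64(0.115), np.int64(34)), (np.float64(0.12), np.int64(30)), (np.float64(0.125), np.int64(35)), (np.float64(0.13), np.int64(35)), (np.float64(0.135), np.int64(31)), (np.float64(0.14), np.int64(74)), (np.float64(0.145), np.int64(12)), (np.float64(0.15), np.int64(0)), (np.float64(0.155), np.int64(0)), (np.float64(0.16), np.int64(0))]
side 0.096 [ 253  135  102   72 5801] ((640.9188842773438, -114.23870849609375), (229.8290252685547, 270.95709228515625), 12.971543312072754) z 0.10548070188224778 0.11198163742441547
side 0.12 [319 149  19  13 217] ((572.841064453125, -129.0273895263672), (43.96137237548828, 21.972230911254883), 11.4649019241333) z 0.13619653618387306 0.14736304038717052
```

{"api": "send_rows", "payload": {"targets": [{"translation": [-3.5,-2.5,-1],"spin": -7,"jaw": 1},{"translation": [-7.5,-5.5,-1.5],"spin": -14,"jaw": 1},{"translation": [-11.5,-8.5,-2],"spin": -21,"jaw": 1},{"translation": [-15.5,-11.5,-2.5],"spin": -28,"jaw": 1},{"translation": [-19.5,-14.5,-3],"spin": -35,"jaw": 1}]}}

```text
time: 0.6
tool_pos: [0.3196, 0.2856, 0.2556]
tool_rot: [-3.141, -0.0, -2.93]
contact_force: [0.8, 0.3, -0.8]
opening: 0.0919
grip_force: 0.0
```

```bash
cat >> h.py <<'E'
YC=np.deg2rad(13.1); C0=np.array([.642,-.1127])
def case(x,y): return C0+np.array([x*np.cos(YC)-y*np.sin(YC), x*np.sin(YC)+y*np.cos(YC)])
def goto(xy,z,yaw_deg):
    s=monitor.observe(); Rt=R.from_euler('xyz',s['tool_rot']).as_matrix()
    d=Rt.T@(np.array([*xy,z])-s['tool_pos'])
    print('t',s['time'].__round__(2),'pos',s['tool_pos'].round(4),'rot',np.rad2deg(s['tool_rot']).round(2),'F',s['contact_force'].round(1),'q',s['qpos'].round(2),'open',round(s['opening'],4))
    print('shift cm',(d*100).round(2),'spin',((np.rad2deg(s['tool_rot'][2])-yaw_deg+180)%360-180).round(2))
E
python3 -c "
from h import *
goto((.574,-.128),.25,193)"
```

```text
t 0.6 pos [0.3196 0.2856 0.2556] rot [-1.7999e+02 -1.0000e-02 -1.6789e+02] F [ 0.8  0.3 -0.8] q [ 0.55  0.14  1.71 -0.    1.29 -1.23] open 0.0919
shift cm [-16.19 -45.78   0.56] spin -0.89
```

{"api": "send_rows", "payload": {"targets": [{"translation": [-1.6,-4.5,0],"spin": 0,"jaw": 1},{"translation": [-3.2,-9,0],"spin": 0,"jaw": 1},{"translation": [-4.8,-13.5,0],"spin": 0,"jaw": 1},{"translation": [-6.4,-18,0],"spin": 0,"jaw": 1},{"translation": [-8,-22.5,0],"spin": -0.8,"jaw": 1}]}}

```text
time: 1.1
tool_pos: [0.4441, 0.0817, 0.2555]
tool_rot: [3.141, -0.0, -2.921]
contact_force: [-0.2, 0.3, 0.1]
opening: 0.0914
grip_force: 0.0
```

{"api": "send_rows", "payload": {"targets": [{"translation": [-1.6,-4.5,0],"spin": 0,"jaw": 1},{"translation": [-3.2,-9,0],"spin": 0,"jaw": 1},{"translation": [-4.8,-13.5,0],"spin": 0,"jaw": 1},{"translation": [-6.4,-18,0],"spin": 0,"jaw": 1},{"translation": [-7.6,-22,0],"spin": 0,"jaw": 1}]}}

```text
time: 1.6
tool_pos: [0.5666, -0.1166, 0.2549]
tool_rot: [3.141, -0.001, -2.922]
contact_force: [1.2, 1.0, 0.2]
opening: 0.0917
grip_force: 0.0
```

Run:
```python
from h import *
p,X=cloud("wrist"); goto((.574,-.128),.24,193)
cv2.imwrite("pics/w1.png",p[:,:,::-1])
for lo,hi in((.096,.112),(.12,.150),(.137,.15)):
    k=((X[...,2]>lo)&(X[...,2]<hi)).astype(np.uint8)
    nn,l,st,ce=cv2.connectedComponentsWithStats(k)
    for i in range(1,nn):
        if st[i,4]>100:
            P=X[l==i]; r=cv2.minAreaRect(P[:,:2].astype(np.float32)*1000)
            print(lo,st[i],r,'z',np.median(P[:,2]),P[:,2].max())
```

```text
t 1.65 pos [ 0.5687 -0.122   0.2542] rot [-179.82   -0.   -167.6 ] F [-1.  -4.3 -0.3] q [-0.34  0.43  1.32 -0.    1.4  -2.13] open 0.0915
shift cm [-0.39 -0.7   1.42] spin -0.6
0.096 [  158   177   289   157 37059] ((608.78173828125, -118.41212463378906), (164.54171752929688, 265.5262756347656), 13.091337203979492) z 0.10382736293682643 0.11169361412593598
0.096 [ 196  363  231   22 4018] ((737.9223022460938, -84.41830444335938), (30.320463180541992, 256.7958679199219), 12.762323379516602) z 0.10368763844946577 0.10704407967281043
0.12 [293 207  18  56 967] ((571.9935913085938, -126.95259094238281), (44.699249267578125, 14.063394546508789), 12.906050682067871) z 0.14163414413522268 0.14365047822568072
0.137 [293 211  18  52 878] ((572.0433349609375, -126.93475341796875), (44.597171783447266, 14.061747550964355), 12.959558486938477) z 0.14171884604558518 0.14365047822568072
```

View pics/w1.png

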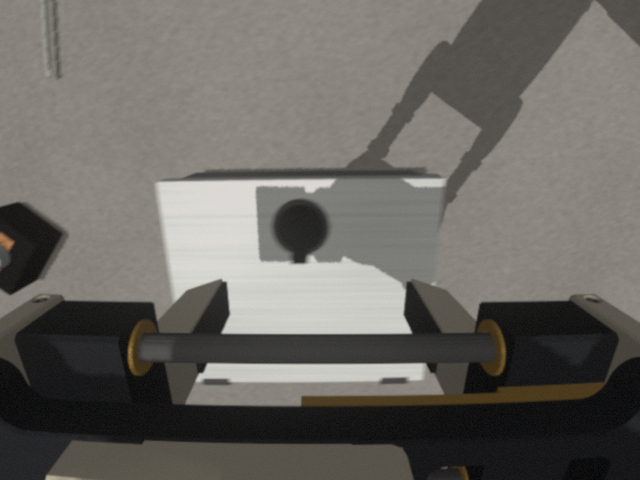

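The wrist view shows the bar knob from (302,207) to (302,263), its foot around (301,228), and the lid spanning (157,180) to (445,380). Depth puts the bar at (0.572, -0.127), top at 0.142, yaw 13°, which agrees with the fixed cameras.

{"api": "send_rows", "payload": {"targets": [{"translation": [0,0,1.5],"spin": 0,"jaw": 1},{"translation": [0,0,4],"spin": 0,"jaw": 1},{"translation": [0,0,6.5],"spin": 0,"jaw": 1},{"translation": [0,0,8],"spin": 0,"jaw": 1},{"translation": [0,0,8],"spin": 0,"jaw": 1}]}}

```text
time: 2.15
tool_pos: [0.5642, -0.1138, 0.1729]
tool_rot: [3.138, -0.005, -2.921]
contact_force: [0.3, -0.5, -0.1]
opening: 0.0919
grip_force: 0.0
```

Run:
```python
from h import *
goto((.573,-.1275),.118,193)
```

```text
t 2.15 pos [ 0.5642 -0.1138  0.1729] rot [ 179.82   -0.28 -167.38] F [ 0.3 -0.5 -0.1] q [-0.33  0.48  1.46  0.    1.21 -2.12] open 0.0919
shift cm [-0.59 -1.55  5.48] spin -0.38
```

{"api": "send_rows", "payload": {"targets": [{"translation": [-0.6,-1.5,0],"spin": -0.4,"jaw": 1},{"translation": [-0.6,-1.5,1.5],"spin": -0.4,"jaw": 1},{"translation": [-0.6,-1.5,3.5],"spin": -0.4,"jaw": 1},{"translation": [-0.6,-1.5,4.5],"spin": -0.4,"jaw": 1},{"translation": [-0.6,-1.5,4.5],"spin": -0.4,"jaw": 1}]}}

```text
time: 2.65
tool_pos: [0.5744, -0.1274, 0.1298]
tool_rot: [3.14, -0.002, -2.914]
contact_force: [-0.5, -0.4, 0.2]
opening: 0.0918
grip_force: 0.0
```

Run:
```python
from h import *
goto((.573,-.1275),.118,193)
```

```text
t 2.65 pos [ 0.5744 -0.1274  0.1298] rot [ 1.7992e+02 -1.1000e-01 -1.6697e+02] F [-0.5 -0.4  0.2] q [-0.35  0.55  1.48  0.    1.12 -2.15] open 0.0918
shift cm [0.13 0.02 1.18] spin 0.03
```

{"api": "send_rows", "payload": {"targets": [{"translation": [0.1,0,0.6],"spin": 0,"jaw": 1},{"translation": [0.1,0,1.0],"spin": 0,"jaw": 0.6},{"translation": [0.1,0,1.0],"spin": 0,"jaw": 0.2},{"translation": [0.1,0,1.0],"spin": 0,"jaw": 0},{"translation": [0.1,0,1.0],"spin": 0,"jaw": 0}], "force": 30}}

```text
time: 3.15
tool_pos: [0.5742, -0.1281, 0.121]
tool_rot: [-3.141, 0.001, -2.914]
contact_force: [-0.1, -0.2, -0.3]
opening: 0.0644
grip_force: 0.0
```

{"api": "send_rows", "payload": {"targets": [{"translation": [0,0,0],"spin": 0,"jaw": 0},{"translation": [0,0,0],"spin": 0,"jaw": 0},{"translation": [0,0,0],"spin": 0,"jaw": 0},{"translation": [0,0,0],"spin": 0,"jaw": 0},{"translation": [0,0,0],"spin": 0,"jaw": 0}]}}

```text
time: 3.65
tool_pos: [0.574, -0.128, 0.1206]
tool_rot: [3.142, 0.0, -2.914]
contact_force: [0.6, -0.4, -0.6]
opening: 0.0246
grip_force: 0.0
```

{"api": "send_rows", "payload": {"targets": [{"translation": [0,0,0],"spin": 0,"jaw": 0},{"translation": [0,0,0],"spin": 0,"jaw": 0},{"translation": [0,0,0],"spin": 0,"jaw": 0},{"translation": [0,0,0],"spin": 0,"jaw": 0},{"translation": [0,0,0],"spin": 0,"jaw": 0}]}}

```text
time: 4.15
tool_pos: [0.574, -0.1278, 0.1206]
tool_rot: [3.141, -0.0, -2.914]
contact_force: [-0.4, 2.7, 1.0]
opening: 0.0137
grip_force: 30.0
```

{"api": "send_rows", "payload": {"targets": [{"translation": [0,0,0],"spin": 4,"jaw": 0},{"translation": [0,0,0],"spin": 10,"jaw": 0},{"translation": [0,0,0],"spin": 17,"jaw": 0},{"translation": [0,0,0],"spin": 24,"jaw": 0},{"translation": [0,0,0],"spin": 31,"jaw": 0}]}}

```text
time: 4.65
tool_pos: [0.574, -0.1281, 0.1206]
tool_rot: [-3.141, -0.0, 2.823]
contact_force: [-0.6, 1.6, 1.3]
opening: 0.014
grip_force: 30.0
```

{"api": "send_rows", "payload": {"targets": [{"translation": [0,0,0],"spin": 7,"jaw": 0},{"translation": [0,0,0],"spin": 14,"jaw": 0},{"translation": [0,0,0],"spin": 21,"jaw": 0},{"translation": [0,0,0],"spin": 26,"jaw": 0},{"translation": [0,0,0],"spin": 29,"jaw": 0}]}}

```text
time: 5.15
tool_pos: [0.5738, -0.1283, 0.1206]
tool_rot: [-3.141, -0.0, 2.319]
contact_force: [-1.4, 0.6, 0.9]
opening: 0.0143
grip_force: 30.0
```

{"api": "send_rows", "payload": {"targets": [{"translation": [0,0,0],"spin": 0,"jaw": 0},{"translation": [0,0,-0.3],"spin": 0,"jaw": 0},{"translation": [0,0,-0.6],"spin": 0,"jaw": 0},{"translation": [0,0,-0.9],"spin": 0,"jaw": 0},{"translation": [0,0,-1.2],"spin": 0,"jaw": 0}]}}

```text
time: 5.65
tool_pos: [0.5756, -0.1279, 0.1327]
tool_rot: [3.139, 0.002, 2.322]
contact_force: [9.4, 2.3, -6.2]
opening: 0.0139
grip_force: 30.3
```

Run:
```python
from h import *
goto((.573,-.1275),.14,133)
for n in("scene","side"):
  p,X=cloud(n)
  m=(X[...,0]>.4)&(X[...,0]<.9)&(abs(X[...,1])<.35)
  c,s=np.cos(YC),np.sin(YC); d=X[...,:2]-C0
  xc=d[...,0]*c+d[...,1]*s; yc=-d[...,0]*s+d[...,1]*c
  k=(xc>-100)&(xc>-.1)&(xc<.1)&(yc>.05)&(yc<.12)&(X[...,2]>.09)&(X[...,2]<.145)
  print(n,k.sum(),'lid slope,front-most', np.polyfit(xc[k],X[...,2][k],1))
```

```text
t 5.65 pos [ 0.5756 -0.1279  0.1327] rot [1.7987e+02 1.3000e-01 1.3307e+02] F [ 9.4  2.3 -6.2] q [-0.35  0.54  1.47  0.    1.12 -1.1 ] open 0.0139
shift cm [ 0.21 -0.15 -0.73] spin 0.07
scene 1891 lid slope,front-most [-0.06751859  0.11141977]
side 1610 lid slope,front-most [-0.07065149  0.11286543]
```

{"api": "send_rows", "payload": {"targets": [{"translation": [-0.03,0.05,-0.2],"spin": 0,"jaw": 0},{"translation": [-0.06,0.1,-0.4],"spin": 0,"jaw": 0},{"translation": [-0.1,0.2,-0.7],"spin": 0,"jaw": 0},{"translation": [-0.1,0.2,-0.7],"spin": 0,"jaw": 0},{"translation": [-0.1,0.2,-0.7],"spin": 0,"jaw": 0.1}]}}

```text
time: 6.25
tool_pos: [0.5773, -0.1274, 0.1397]
tool_rot: [3.14, 0.002, 2.323]
contact_force: [7.2, 1.7, -5.9]
opening: 0.0146
grip_force: 30.5
```

{"api": "send_rows", "payload": {"targets": [{"translation": [0,0,0],"spin": 0,"jaw": 0.4},{"translation": [0,0,0],"spin": 0,"jaw": 0.6},{"translation": [0,0,0],"spin": 0,"jaw": 0.6},{"translation": [0,0,0],"spin": 0,"jaw": 0.6},{"translation": [0,0,0],"spin": 0,"jaw": 0.6}]}}

```text
time: 6.75
tool_pos: [0.5761, -0.1274, 0.1397]
tool_rot: [3.142, 0.0, 2.322]
contact_force: [0.4, 0.3, -1.0]
opening: 0.05
grip_force: 0.0
```

{"api": "send_rows", "payload": {"targets": [{"translation": [0,0,-1],"spin": 0,"jaw": 0.6},{"translation": [0,0,-4],"spin": 0,"jaw": 0.6},{"translation": [0,0,-8],"spin": 0,"jaw": 0.8},{"translation": [0,0,-12],"spin": 0,"jaw": 1},{"translation": [0,0,-14],"spin": 0,"jaw": 1}]}}

```text
time: 7.25
tool_pos: [0.5771, -0.1277, 0.2846]
tool_rot: [3.139, 0.006, 2.322]
contact_force: [0.8, -0.4, 0.7]
opening: 0.0745
grip_force: 0.0
```

```bash
cat >> h.py <<'E'
def lid():
  for n in("scene","side"):
    p,X=cloud(n)
    c,s=np.cos(YC),np.sin(YC); d=X[...,:2]-C0
    xc=d[...,0]*c+d[...,1]*s; yc=-d[...,0]*s+d[...,1]*c
    k=(xc>-.1)&(xc<.1)&(yc>.05)&(yc<.12)&(X[...,2]>.09)&(X[...,2]<.145)
    print(n,k.sum(),'lid slope', np.polyfit(xc[k],X[...,2][k],1).round(3))
    cv2.imwrite(f"pics/{n}_{int(monitor.observe()['time']*100)}.png",p[:,:,::-1])
E
python3 - <<'E'
from h import *
lid()
goto(case(-.20,-.140),.25,193.1)
E
```

```text
scene 1998 lid slope [-0.116  0.117]
side 1609 lid slope [-0.116  0.118]
t 7.35 pos [ 0.5775 -0.1278  0.2841] rot [179.79   0.41 133.03] F [ 0.1 -0.2 -0.4] q [-0.35  0.43  1.23  0.    1.47 -1.1 ] open 0.0827
shift cm [ -5.43 -18.58   3.38] spin -60.07
```

{"api": "send_rows", "payload": {"targets": [{"translation": [-1,-3.5,0],"spin": -8,"jaw": 1},{"translation": [-2,-7.5,0],"spin": -16,"jaw": 1},{"translation": [-3.2,-11.5,0],"spin": -24,"jaw": 1},{"translation": [-4.4,-15.5,0],"spin": -32,"jaw": 1},{"translation": [-5.4,-18.6,0],"spin": -40,"jaw": 1}]}}

```text
time: 7.85
tool_pos: [0.4752, -0.2952, 0.2786]
tool_rot: [3.141, -0.002, 3.025]
contact_force: [0.6, -0.3, -0.2]
opening: 0.0918
grip_force: 0.0
```

{"api": "send_rows", "payload": {"targets": [{"translation": [0,0,0],"spin": -8,"jaw": 1},{"translation": [0,0,1],"spin": -16,"jaw": 1},{"translation": [0,0,2.5],"spin": -20,"jaw": 1},{"translation": [0,0,3.5],"spin": -20,"jaw": 1},{"translation": [0,0,3.5],"spin": -20,"jaw": 1}]}}

```text
time: 8.35
tool_pos: [0.4762, -0.293, 0.2424]
tool_rot: [3.138, -0.003, -2.916]
contact_force: [-0.3, -0.2, -0.4]
opening: 0.092
grip_force: 0.0
```

Run:
```python
from h import *
goto(case(-.160,-.140),.084,193.1)
p,X=cloud("wrist")
cv2.imwrite("pics/w2.png",p[:,:,::-1])
d=X[...,:2]-C0; c,s=np.cos(YC),np.sin(YC)
xc=d[...,0]*c+d[...,1]*s; yc=-d[...,0]*s+d[...,1]*c
k=((X[...,2]>.07)&(X[...,2]<.1)&(xc<-.112)&(xc>-.16)).astype(np.uint8)
nn,l,st,ce=cv2.connectedComponentsWithStats(k)
for i in range(1,nn):
    if st[i,4]>20:
        m=l==i; print(st[i],'x',np.percentile(xc[m],[2,50,98]).round(4),'y',np.percentile(yc[m],[2,50,98]).round(4),'z',np.percentile(X[...,2][m],[2,50,98]).round(4))
k=((X[...,2]>.11)&(X[...,2]<.14)&(yc<-.05)&(yc>-.12)&(xc<-.05))
print('lid front x',np.percentile(xc[k],[1,5]))
```

```text
t 8.35 pos [ 0.4762 -0.293   0.2424] rot [ 1.7980e+02 -1.5000e-01 -1.6709e+02] F [-0.3 -0.2 -0.4] q [-0.69  0.4   1.4   0.    1.35 -2.48] open 0.092
shift cm [-4.28 -0.24 15.83] spin -0.19
[351 286  35  25 676] x [-0.1341 -0.1229 -0.1121] y [-0.0989 -0.0841 -0.0685] z [0.0844 0.0916 0.0959]
lid front x [-0.1161412  -0.11559723]
```

View pics/w2.png

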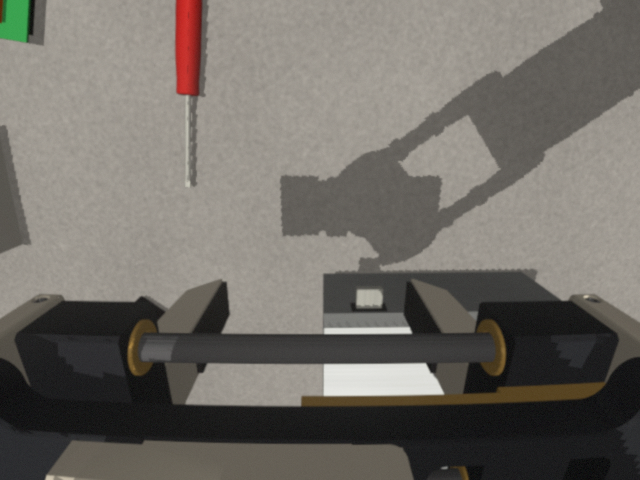

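The picture shows the catch popped out at (370,298) under the lid's front edge, with the right (+y) finger next to it. It measures x -0.134, y -0.084 in the case frame, with its top at 0.092. I'll push it with the +y finger so the gripper body stays clear of the knob.

{"api": "send_rows", "payload": {"targets": [{"translation": [-1.5,-0.1,2],"spin": 0,"jaw": 1},{"translation": [-3,-0.2,6],"spin": 0,"jaw": 1},{"translation": [-4,-0.2,10],"spin": 0,"jaw": 1},{"translation": [-4.2,-0.2,14],"spin": 0,"jaw": 1},{"translation": [-4.2,-0.2,15.8],"spin": 0,"jaw": 1}]}}

```text
time: 8.9
tool_pos: [0.5176, -0.2849, 0.0833]
tool_rot: [3.138, -0.003, -2.915]
contact_force: [-0.2, -0.0, -0.0]
opening: 0.092
grip_force: 0.0
```

{"api": "send_rows", "payload": {"targets": [{"translation": [0,0,0],"spin": 0,"jaw": 1},{"translation": [0,0,0],"spin": 0,"jaw": 1},{"translation": [0,0,0],"spin": 0,"jaw": 1},{"translation": [0,0,0],"spin": 0,"jaw": 1},{"translation": [0,0,0],"spin": 0,"jaw": 1}]}}

```text
time: 9.4
tool_pos: [0.5189, -0.2867, 0.0878]
tool_rot: [-3.14, 0.002, -2.914]
contact_force: [0.1, -0.3, 0.2]
opening: 0.092
grip_force: 0.0
```

Run:
```python
from h import *
goto(case(-.1435,-.1395),.084,193.1)
```

```text
t 9.4 pos [ 0.5189 -0.2867  0.0878] rot [-1.7991e+02  9.0000e-02 -1.6699e+02] F [ 0.1 -0.3  0.2] q [-0.63  0.6   1.51  0.    1.03 -2.43] open 0.092
shift cm [-1.58  0.21  0.39] spin -0.09
```

{"api": "send_rows", "payload": {"targets": [{"translation": [-0.4,0.2,0.3],"spin": 0,"jaw": 1},{"translation": [-0.8,0.2,0.4],"spin": 0,"jaw": 1},{"translation": [-1.2,0.2,0.4],"spin": 0,"jaw": 1},{"translation": [-1.6,0.2,0.4],"spin": 0,"jaw": 1},{"translation": [-2.0,0.2,0.4],"spin": 0,"jaw": 1}]}}

```text
time: 9.9
tool_pos: [0.5373, -0.2797, 0.0824]
tool_rot: [3.141, -0.001, -2.914]
contact_force: [-4.0, -0.7, 1.5]
opening: 0.0916
grip_force: 1.6
```

Run:
```python
from h import *
goto(case(-.1435,-.1395),.084,193.1)
```

```text
t 9.9 pos [ 0.5373 -0.2797  0.0824] rot [ 1.7997e+02 -8.0000e-02 -1.6694e+02] F [-4.  -0.7  1.5] q [-0.61  0.63  1.47 -0.    1.04 -2.4 ] open 0.0916
shift cm [ 0.36 -0.06 -0.16] spin -0.04
```

{"api": "send_rows", "payload": {"targets": [{"translation": [-0.4,0,0],"spin": 0,"jaw": 1},{"translation": [-0.8,0,0],"spin": 0,"jaw": 1},{"translation": [-1.2,0,0],"spin": 0,"jaw": 1},{"translation": [-1.2,0,0],"spin": 0,"jaw": 1},{"translation": [-1.2,0,0],"spin": 0,"jaw": 1}]}}

```text
time: 10.4
tool_pos: [0.549, -0.277, 0.0824]
tool_rot: [3.141, -0.0, -2.914]
contact_force: [-4.1, -0.9, 0.8]
opening: 0.0918
grip_force: 2.0
```

{"api": "send_rows", "payload": {"targets": [{"translation": [0,0,0],"spin": 0,"jaw": 1},{"translation": [0,0,0],"spin": 0,"jaw": 1},{"translation": [0,0,0],"spin": 0,"jaw": 1},{"translation": [0,0,0],"spin": 0,"jaw": 1},{"translation": [0,0,0],"spin": 0,"jaw": 1}]}}

```text
time: 10.9
tool_pos: [0.549, -0.277, 0.0825]
tool_rot: [3.141, -0.0, -2.914]
contact_force: [-4.6, -0.8, -0.1]
opening: 0.0914
grip_force: 2.0
```

Run:
```python
from h import *
goto(case(-.1435,-.1395),.084,193.1)
lid()
```

```text
t 10.9 pos [ 0.549  -0.277   0.0825] rot [ 1.7998e+02 -1.0000e-02 -1.6697e+02] F [-4.6 -0.8 -0.1] q [-0.59  0.64  1.45  0.    1.06 -2.39] open 0.0914
shift cm [ 1.56 -0.05 -0.15] spin -0.07
scene 2096 lid slope [-0.2    0.126]
side 1568 lid slope [-0.2    0.127]
```

The lid has risen past the catch to about 0.2 rad, under the gripper body. I'll back off along -x.

{"api": "send_rows", "payload": {"targets": [{"translation": [2,0,0],"spin": 0,"jaw": 1},{"translation": [5,0,0],"spin": 0,"jaw": 1},{"translation": [8,0,0],"spin": 0,"jaw": 1},{"translation": [9,0,-3],"spin": 0,"jaw": 1},{"translation": [9,0,-6],"spin": 0,"jaw": 1}]}}

```text
time: 11.5
tool_pos: [0.4607, -0.2977, 0.1431]
tool_rot: [3.141, 0.001, -2.916]
contact_force: [0.7, -0.3, -0.1]
opening: 0.0921
grip_force: 0.0
```

{"api": "send_rows", "payload": {"targets": [{"translation": [0,0,-2],"spin": 0,"jaw": 1},{"translation": [0,0,-4],"spin": 0,"jaw": 1},{"translation": [0,0,-4],"spin": 0,"jaw": 1},{"translation": [0,0,-4],"spin": 0,"jaw": 1},{"translation": [0,0,-4],"spin": 0,"jaw": 1}]}}

```text
time: 12.0
tool_pos: [0.4614, -0.297, 0.1815]
tool_rot: [3.14, -0.0, -2.914]
contact_force: [-0.5, 0.3, -0.9]
opening: 0.092
grip_force: 0.0
```

{"api": "send_rows", "payload": {"targets": [{"translation": [0,0,0],"spin": 0,"jaw": 1},{"translation": [0,0,0],"spin": 0,"jaw": 1},{"translation": [0,0,0],"spin": 0,"jaw": 1},{"translation": [0,0,0],"spin": 0,"jaw": 1},{"translation": [0,0,0],"spin": 0,"jaw": 1}]}}

```text
time: 12.5
tool_pos: [0.4615, -0.2974, 0.1825]
tool_rot: [3.141, 0.0, -2.914]
contact_force: [0.2, 0.1, -0.1]
opening: 0.0918
grip_force: 0.0
```

{"api": "send_rows", "payload": {"targets": [{"translation": [0,0,0],"spin": 0,"jaw": 1},{"translation": [0,0,0],"spin": 0,"jaw": 1},{"translation": [0,0,0],"spin": 0,"jaw": 1},{"translation": [0,0,0],"spin": 0,"jaw": 1},{"translation": [0,0,0],"spin": 0,"jaw": 1}]}}

```text
time: 13.0
tool_pos: [0.4614, -0.2974, 0.1826]
tool_rot: [3.142, 0.0, -2.914]
contact_force: [0.6, -0.2, -0.2]
opening: 0.0919
grip_force: 0.0
```

{"api": "send_rows", "payload": {"targets": [{"translation": [0,0,0],"spin": 0,"jaw": 1},{"translation": [0,0,0],"spin": 0,"jaw": 1},{"translation": [0,0,0],"spin": 0,"jaw": 1},{"translation": [0,0,0],"spin": 0,"jaw": 1},{"translation": [0,0,0],"spin": 0,"jaw": 1}]}}

```text
time: 13.5
tool_pos: [0.4614, -0.2974, 0.1825]
tool_rot: [3.142, 0.0, -2.914]
contact_force: [0.0, -0.4, 0.4]
opening: 0.0918
grip_force: 0.0
```

{"api": "send_rows", "payload": {"targets": [{"translation": [0,0,0],"spin": 0,"jaw": 1},{"translation": [0,0,0],"spin": 0,"jaw": 1},{"translation": [0,0,0],"spin": 0,"jaw": 1},{"translation": [0,0,0],"spin": 0,"jaw": 1},{"translation": [0,0,0],"spin": 0,"jaw": 1}]}}

```text
time: 14.0
tool_pos: [0.4615, -0.2974, 0.1826]
tool_rot: [3.142, 0.0, -2.914]
contact_force: [0.1, 0.0, 0.2]
opening: 0.0922
grip_force: 0.0
```

Run:
```python
from h import *
p,d=read_camera("scene"); cv2.imwrite("pics/end1.png",p[:,:,::-1])
```

```text
(no output)
```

View pics/end1.png

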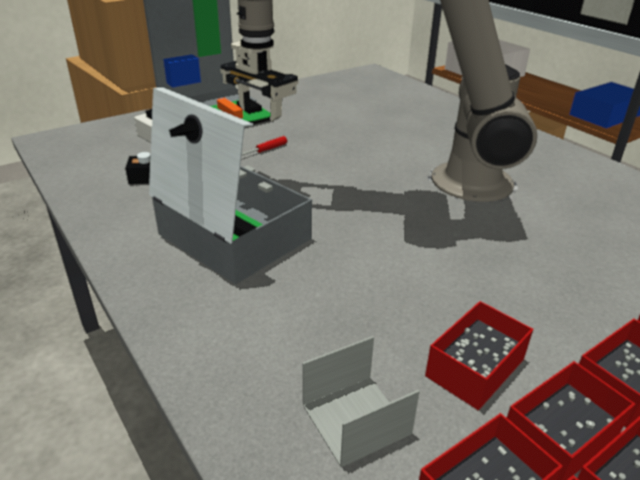

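The lid stands fully open: its top edge runs from (155,90) to (243,125), with the knob at (187,128). The bin at (480,350) hasn't moved, and the gripper is clear at (262,90). I'll check that the lid is at rest, then hand in.

{"api": "send_rows", "payload": {"targets": [{"translation": [0,0,0],"spin": 0,"jaw": 1},{"translation": [0,0,0],"spin": 0,"jaw": 1},{"translation": [0,0,0],"spin": 0,"jaw": 1},{"translation": [0,0,0],"spin": 0,"jaw": 1},{"translation": [0,0,0],"spin": 0,"jaw": 1}]}}

```text
time: 14.55
tool_pos: [0.4614, -0.2974, 0.1826]
tool_rot: [3.142, 0.0, -2.914]
contact_force: [-1.0, -0.2, -0.5]
opening: 0.0918
grip_force: 0.0
```

Run:
```python
from h import *
from cell import job
p,d=read_camera("scene"); q=cv2.imread("pics/end1.png")[:,:,::-1]
e=cv2.absdiff(p,np.ascontiguousarray(q))[80:290,130:320].max(-1); n=(e>40).sum(); print(n)
if n<60: print(job.hand_in())
```

```text
0
the job is handed in; nothing more can be done
None
```

The job is handed in at about 15 s: the lid stands fully open and at rest after the catch was pushed in, the bin is where it was, and the arm is clear; the hand-in returned no verdict.

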